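Squeeze the catch and open the sterilizer basket

ROBOT

A 7-joint arm with a two-finger parallel gripper is mounted at the origin on the work surface. World frame = base frame: x ahead of the robot, y to its left, z up, the work surface at z = 0. Lengths are in m, angles in rad, forces in N, time in s.
With the tool pointing down it reaches from about 0.425 to 0.875 m from the base axis. Payload 4.7 kg.
Tool frame: the origin (TCP) lies at the very end of the fingers, on their centre line; the grasp point (between the pads) lies 19 mm behind it; z points along the fingers, y is the direction in which the jaws open and shut (so a half turn about z gives the same grasp; the last joint's range is limited). The gripper opens to 87 mm and grips with 3 to 60 N. Pads are 19 mm wide; open, the fingers measure 117 mm over their backs; the gripper's body (75 mm by 190 mm) begins 51 mm behind the grasp point.
Start: joints at [-1.124, 0.321, -0.07, 1.45, 0.023, 1.371, -0.057], TCP at [0.273, 0.59, 0.223] pointing down, gripper open.
Joint ranges: [-2.86, 2.86], [-0.3, 2.09], [-1.38, 1.24], [0.06, 2.45], [-1.56, 4.7], [0.09, 2.05], [-2.69, 2.69]. Speed limits (rad/s): [2.57, 2.57, 3.14, 3.14, 3.14, 3.14, 3.14].

INTERFACE

Orientations are given as a rotation vector (axis times angle).
In Python, from bench import ctrl, get_image, camera_info gives the robot as it stands.
- The arm moves only by the tool carry_out, never from a script. Its argument "commands" is a list of rows, each an object of numbers: "tx", "ty", "tz": the shift along the tool's x, y, z in m; "rx", "ry", "rz": the turn, a rotation vector about the tool's x, y, z in rad; "jaw": the opening, from 0 (shut) to 1 (fully open). In form: [{"tx": .., "ty": .., "tz": .., "rx": .., "ry": .., "rz": .., "jaw": ..}, ...]. A call has 1 to 12 rows; each row is the pose to reach, as a shift and turn from the pose commanded when the call began, along the tool's axes at that moment; what a row does not reach only later rows make up. A row lasts 1/8 s, in which the tool goes at most 62.5 mm and 10.7 degrees, less where a joint would pass 70% of its speed; a pose out of reach is approached as far as the arm can. A call with a gripper value outside its range is refused whole. The fingers move at their own pace and stop on an object; "grip_force" is the grip in N (left out, the last holds). Time passes only in rows, so rows that repeat a pose let the fingers close. It gives the time, the measured TCP pose, the force and the opening at its end, in the units of the state.
- ctrl.get_state(): the state, without advancing time (a new reading comes with each control period).
- get_image(name): name is "scene" or "top"; returns the picture (400x640x3 uint8, red, green, blue); there is no depth.
- camera_info(name): a dict with "intrinsics" (3x3 intrinsics, pixels), "R" (3x3) and "t" (3): a world point X has camera coordinates R X + t. Camera axes: x right, y down, z forward; pixel columns grow to the right and rows downward; lengths in m; the calibration is good to about 2 mm. A picture is of the moment at which its call begins. camera_info takes no time and is no camera call.
- ctrl.close_job(): hands the job in, once; it reports no verdict.
The state is a dict: "time": time; "joint_positions": joint angles; "qd": joint speeds; "joint_torque": joint torques, N m; "position": TCP position; "tool_rot": TCP orientation; "ft_force": force on the tool from outside, world axes, zero at the start; "torque": the same for the moment, N m; "grip_width": opening from 0.0 (shut) to 1.0 (fully open).
Only numpy, scipy, OpenCV 4.12 (cv2) and the standard library are available. Lean on these libraries where they do the work, as an engineer would, in place of code of your own. Each camera call takes 0.05 s, during which the arm holds its last target.

TASK

Open the little sterilizer basket so that it can be loaded: squeeze the two side tabs of the catch on its lid towards each other so that both hooks let go, and swing the lid up and right back until it rests against its stop. Leave the lid standing open with the catch let go, and do not push the bottles, jar, funnel, teether or tongs out of place or knock them over.

Things in the scene. Friction and masses are not known exactly. Their poses are not given: they have to be found in the camera images.
- basket: white plastic sterilizer basket with slotted walls, fixed to the mat: 130 mm deep (its x) by 190 mm wide (its y), 82 mm high without the lid. Origin: centre of its underside, on the 3 mm thick grey mat. Its x points from the front (catch side, towards the robot) to the back (hinge side), z up.
- lid (a joint): angle of the basket's lid in rad: 0 shut, 1.57 upright, 1.92 fully back against its stop. The lid is a flat slotted plate, 134 x 194 mm, 5 mm thick, hinged along the back of the basket; its front edge goes up and then away from the robot. It weighs about 110 g; its hinge is stiff by friction, so the lid stays at any angle where it is left (about 2 N at the front edge moves it). No spring lifts it.
- hinge (a point): point on the lid's hinge axis, midway along it: 69.5 mm behind the basket's centre and 84 mm above its underside. The axis runs along the point's y; the lid's underside at 0 rad lies 1 mm below the axis, its top 4 mm above. The point turns with the lid.
- catch (a point): squeeze catch in the middle of the lid's front edge, seen from above as a white block (34 mm front to back, 26 mm wide, 24 mm high) with an upright grey ribbed finger tab on each side. The point lies midway between the two tabs, 18 mm above the lid's plain top and 135.5 mm in front of the hinge axis. The tabs face the point's +y and -y: squeeze along y. x points to the hinge, z out of the lid's top. The point turns with the lid.
- tab_l (a joint): how far the tab on the +y side is pressed in, m: 0 free, 0.010 fully in. Its spring takes 2.5 N to start and 6 N fully in. It carries a hooked leg that runs down in front of the basket; the hook holds the lid shut under a ledge on the basket's front wall until the tab is more than about 4 mm in. Let go, it springs back.
- tab_r (a joint): the same for the tab on the -y side. The two are independent: each alone holds the lid shut.
- tab_l_pad (a point): centre of the outer face of the +y tab. Each tab is an upright plate 24 mm long (x), 5 mm thick and 28 mm high, from 2 mm to 30 mm above the lid's top; the outer faces are 56 mm apart when free and 36 mm when both are fully in.
- tab_r_pad (a point): the same for the -y tab.
- lid_edge (a point): middle of the lid's front edge, on the underside: 136.5 mm in front of the hinge axis. Within 30 mm either side of the middle the catch's legs stick out below the lid by 30 mm and its block stands 16 mm out in front of the edge; farther out the edge and the underside are plain. The point turns with the lid.
- bottle_a: one of three identical short glass bottles, upright: 62 mm across, 97 mm tall with its white screw collar; the origin is the centre of its underside; a bystander
- bottle_b: one of three identical short glass bottles, upright: 62 mm across, 97 mm tall with its white screw collar; the origin is the centre of its underside; a bystander
- bottle_c: one of three identical short glass bottles, upright: 62 mm across, 97 mm tall with its white screw collar; the origin is the centre of its underside; a bystander
- funnel: frosted plastic funnel standing mouth down: 90 mm across, 88 mm tall; origin at the centre of its underside; a bystander
- teether: lilac teether lying flat: ring 69 mm across with a leaf-shaped grip, 98 mm long and 19 mm high overall; origin at the ring's centre, underside; a bystander
- jar: frosted plastic storage jar with a white lid and lever clip: 98 mm across, 117 mm tall; origin at the centre of its underside; a bystander
- tongs: white plastic sterilizing tongs lying flat in front of the basket: 165 mm long along their own y, 45 mm wide, 10 mm high; origin under the middle; a bystander

How it is judged:
On the way:
1. both side tabs of the catch are squeezed in past the point where their hooks let go, with the lid still down (value of joint each of tab_l, tab_r above 0.004 m and value of joint lid below 0.12 rad), for 0.1 s.
At the end, for the whole second after the job is handed in: The lid stands at rest swung right back, within about 11 degrees of its stop (lid above 1.72 rad; the stop is at 1.92), and both tabs of the catch have sprung back out (less than 2 mm in) (value of joint lid above 1.72 rad and velocity of joint lid between -0.05 and 0.05 rad/s and value of joint each of tab_l, tab_r below 0.002 m); the robot touches nothing.
It fails at once if a bottle, the jar, the funnel, the teether or the tongs is pushed more than 40 mm from its place (distance of any of bottle_a, bottle_b, bottle_c, funnel, teether, jar, tongs from where it was at the start of the episode above 0.04 m).
It fails at once if a bottle, the jar or the funnel is tipped over (angle between any of bottle_a, bottle_b, bottle_c, jar, funnel's own z axis and vertical above 0.6 rad).
It also fails if it takes over 51 s, if anything falls off the work surface, if the arm or the gripper's body presses on something with over 40 N, if the wrist force passes 120 N, or if a joint passes its speed limit or range.

## Working session

There is one attempt and no reset: what is moved stays moved. The work goes in short steps, Python scripts to look and compute and a tool call to move; the robot and the scene stay as the last step left them, time stands still between calls to the robot, and variables do not carry over. Pictures are saved under pics/ and viewed, and the job is handed in when it is done.

Besides the shell and the picture viewer there is one more tool, called after "Emit:" by a JSON object that holds its "method" and its "body". carry_out: Moves the arm, as the interface text tells. Its arguments: {"type":"object","properties":{"commands":{"type":"array"},"grip_force":{"type":"number"}},"required":["commands"]}

```bash
mkdir -p pics; python3 - <<'E'
from bench import ctrl, get_image, camera_info
import cv2
for n in("scene","top"):
    cv2.imwrite(f"pics/{n}0.png",get_image(n)[:,:,::-1]); c=camera_info(n); print(n,c)
print(ctrl.get_state())
E
```

```text
scene {'intrinsics': array([[469.46678936,   0.        , 311.20927688],
       [  0.        , 469.46678936, 196.04762832],
       [  0.        ,   0.        ,   1.        ]]), 'R': array([[ 0.64370442,  0.76526338,  0.00407321],
       [ 0.4366474 , -0.36290622, -0.82318778],
       [-0.62847727,  0.53166817, -0.5677546 ]]), 't': array([-0.37926088, -0.15184259,  1.43821982])}
top {'intrinsics': array([[384.55589474,   0.        , 311.43881415],
       [  0.        , 384.55589474, 207.15735598],
       [  0.        ,   0.        ,   1.        ]]), 'R': array([[ 0.01699091, -0.99981177,  0.00936615],
       [-0.99083354, -0.01809243, -0.13387144],
       [ 0.13401569, -0.00700569, -0.99095445]]), 't': array([0.0387922 , 0.54863716, 1.08710939])}
{'time': 0.1, 'joint_positions': array([-1.1239347 ,  0.32173632, -0.07007731,  1.45154306,  0.02260964,
        1.37082258, -0.05688141]), 'qd': array([ 0.0016433 , -0.0025697 , -0.00054243, -0.00181533,  0.00066458,
        0.00237962,  0.00096802]), 'joint_torque': array([ 2.53519938e-04, -4.92569053e+01, -4.05610772e-01, -3.13397169e+01,
       -6.40302384e-02,  3.94251966e-02,  5.67229267e-05]), 'position': array([0.272439  , 0.58959994, 0.22158399]), 'tool_rot': array([-6.74367814e-01, -3.06808682e+00,  2.67344744e-03]), 'ft_force': array([0.32532169, 0.00479797, 0.05141735]), 'torque': array([0.00959982, 0.01560271, 0.0286662 ]), 'grip_width': 0.9984714294806609}
```

View pics/scene0.png

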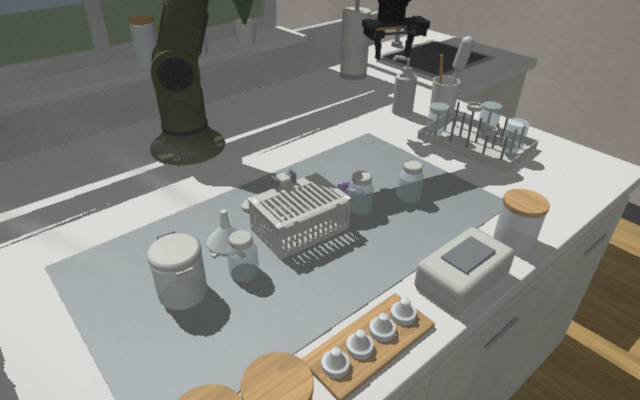

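View pics/top0.png

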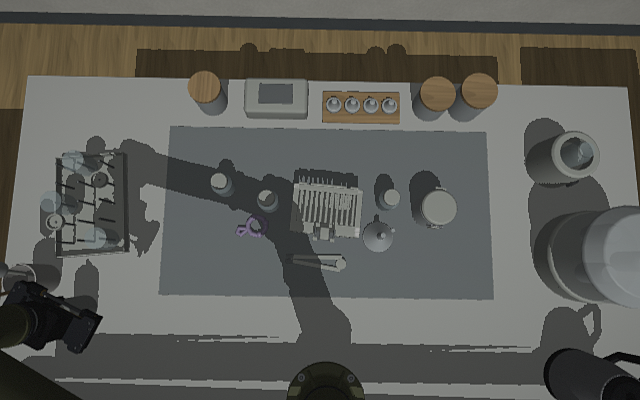

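The scene view shows the basket near (300,215), with the catch at its robot-side edge near (285,180). In the top view the basket spans about (293..362, 172..240), the catch is at about (324,233), the bottles at (220,182), (267,198) and (390,197), the jar at (438,207), the funnel at (378,236), the tongs at (320,262) and the teether at (250,227). I'll zoom in.

```bash
python3 - <<'E'
import cv2
a=cv2.imread("pics/top0.png")[155:285,230:420]; cv2.imwrite("pics/topz.png",cv2.resize(a,None,fx=4,fy=4,interpolation=cv2.INTER_CUBIC))
a=cv2.imread("pics/scene0.png")[155:275,220:380]; cv2.imwrite("pics/scz.png",cv2.resize(a,None,fx=5,fy=5,interpolation=cv2.INTER_CUBIC))
E
```

```text
(no output)
```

View pics/topz.png

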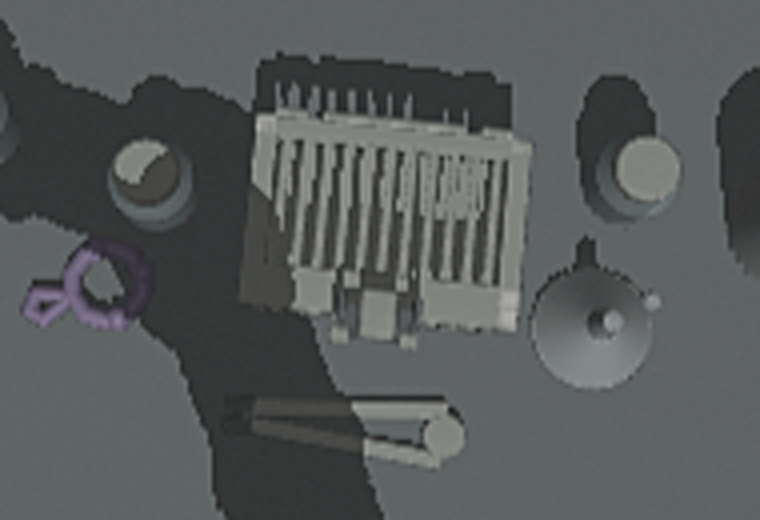

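View pics/scz.png

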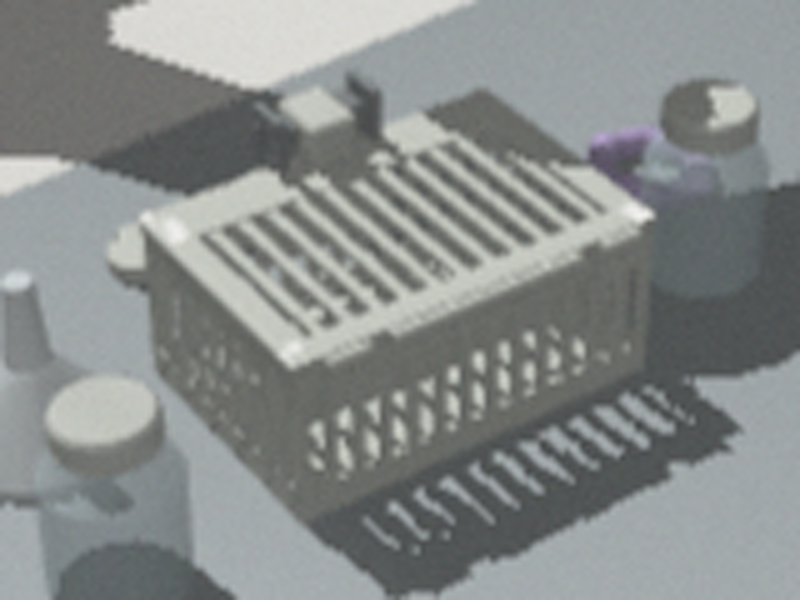

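```bash
cat > h.py <<'E'
import numpy as np
from bench import ctrl, get_image, camera_info
def ray(n,uv):
    c=camera_info(n);K=c["intrinsics"];R=c["R"];t=c["t"]
    d=R.T@np.linalg.inv(K)@np.array([uv[0],uv[1],1.]); return -R.T@t,d
def plane(n,uv,z):
    o,d=ray(n,uv); return (o+d*(z-o[2])/d[2]).round(4)
def proj(n,X):
    c=camera_info(n);p=c["intrinsics"]@(c["R"]@np.array(X)+c["t"]);return (p[:2]/p[2]).round(1)
E
python3 - <<'E'
from h import *
T=lambda u,v:(230+u/4-.375,155+v/4-.375)
S=lambda u,v:(220+u/5-.4,155+v/5-.4)
for k,z in dict(TL=(258,115),TR=(532,143),BR=(515,330),BL=(240,302)).items(): print(k,plane("top",T(*z),.091))
for z in [(148,215),(640,212),(293,362)]: print("scene",plane("scene",S(*z),.091))
for nm,z,h in [("blockL",(362,291),.115),("blockR",(395,291),.115),("blockfront",(378,340),.115),("tabLtop",(341,333),.1),("tabRtop",(408,340),.1),
  ("btlB",(146,168),.1),("btlC",(648,168),.1),("funnel tip",(607,321),.09),("tongsEnd",(444,436),.01),("tongs2",(235,415),.01)]: print(nm,plane("top",T(*z),h))
for u in [(220,180),(438,206)]: print(plane("top",u,.1))
E
```

```text
TL [0.6069 0.0985 0.091 ]
TR [ 0.5906 -0.0937  0.091 ]
BR [ 0.4596 -0.0818  0.091 ]
BL [0.4756 0.1079 0.091 ]
scene [ 0.4635 -0.0768  0.091 ]
scene [0.6031 0.0949 0.091 ]
scene [ 0.5903 -0.0903  0.091 ]
blockL [0.4827 0.0246 0.115 ]
blockR [0.4831 0.0024 0.115 ]
blockfront [0.4499 0.0134 0.115 ]
tabLtop [0.455  0.0381 0.1   ]
tabRtop [ 0.451  -0.0076  0.1   ]
btlB [0.5664 0.1746 0.1   ]
btlC [ 0.5728 -0.1728  0.1   ]
funnel tip [ 0.467  -0.1455  0.09  ]
tongsEnd [ 0.3858 -0.0403  0.01  ]
tongs2 [0.3984 0.1134 0.01  ]
[0.6108 0.304  0.1   ]
[ 0.5489 -0.3011  0.1   ]
```

```bash
cat >> h.py <<'E'
from scipy.spatial.transform import Rotation as Ro
yaw=-0.082; bx=np.array([np.cos(yaw),np.sin(yaw),0]); by=np.array([-np.sin(yaw),np.cos(yaw),0])
H=np.array([.533,.0085,0])+.0695*bx; H[2]=.087
def cpt(th,r=.1405,h=.025): # lid coords: r in front of axis, h above axis
    return H+bx*(-r*np.cos(th)+h*np.sin(th))+np.array([0,0,r*np.sin(th)+h*np.cos(th)])
def rel(X):
    s=ctrl.get_state();return (Ro.from_rotvec(s["tool_rot"]).as_matrix().T@(np.array(X)-s["position"])).round(4)
E
python3 - <<'E'
from h import *
s=ctrl.get_state(); M=Ro.from_rotvec(s["tool_rot"]).as_matrix(); print(M.round(3))
for sg in(1,-1):
    y=sg*by; z=np.array([0,0,-1.]); x=np.cross(y,z); T=np.stack([x,y,z],1)
    print(sg,Ro.from_matrix(M.T@T).as_rotvec().round(4))
p=cpt(0)-[0,0,.009]; print(p,rel([p[0],p[1],.2]))
E
```

```text
[[-0.908  0.419 -0.001]
 [ 0.419  0.908 -0.002]
 [-0.    -0.002 -1.   ]]
1 [-1.700e-03 -2.000e-04 -3.507e-01]
-1 [-3.0000e-04  2.4000e-03  2.7909e+00]
[0.46223857 0.01431548 0.103     ] [-0.4135 -0.4426  0.0224]
```

Emit:
{"method": "carry_out", "body": {"commands": [{"tx": -0.041,"ty": -0.044,"rz": -0.035,"jaw": 1},{"tx": -0.083,"ty": -0.088,"rz": -0.07,"jaw": 1},{"tx": -0.124,"ty": -0.132,"rz": -0.105,"jaw": 1},{"tx": -0.165,"ty": -0.177,"rz": -0.14,"jaw": 1},{"tx": -0.207,"ty": -0.221,"rz": -0.175,"jaw": 1},{"tx": -0.248,"ty": -0.265,"rz": -0.21,"jaw": 1},{"tx": -0.289,"ty": -0.31,"rz": -0.245,"jaw": 1},{"tx": -0.331,"ty": -0.354,"rz": -0.28,"jaw": 1},{"tx": -0.372,"ty": -0.398,"rz": -0.315,"jaw": 1},{"tx": -0.4135,"ty": -0.4426,"rz": -0.3507,"jaw": 1},{"tx": -0.4135,"ty": -0.4426,"rz": -0.3507,"jaw": 1},{"tx": -0.4135,"ty": -0.4426,"rz": -0.3507,"jaw": 1}], "grip_force": 20}}

```text
invalid input
```

```bash
python3 - <<'E'
from h import *
import cv2
a=get_image("top")[155:285,230:420,::-1]; cv2.imwrite("pics/top1.png",cv2.resize(a,None,fx=4,fy=4,interpolation=cv2.INTER_CUBIC))
a=get_image("scene")[80:240,200:400,::-1]; cv2.imwrite("pics/sc1.png",cv2.resize(a,None,fx=4,fy=3.75,interpolation=cv2.INTER_CUBIC))
s=ctrl.get_state(); print(s); M=Ro.from_rotvec(s["tool_rot"]).as_matrix(); print(M.round(3), by)
p=cpt(0)-[0,0,.009]; print(p,rel(p))
E
```

```text
{'time': 0.2, 'joint_positions': array([-1.12391166,  0.32156662, -0.0700771 ,  1.45121571,  0.02260133,
        1.37080209, -0.05689652]), 'qd': array([-1.97375193e-04, -3.22626957e-03,  6.54803265e-05, -3.25383387e-03,
        1.15393442e-03,  1.79121296e-03,  4.74770886e-04]), 'joint_torque': array([ 2.89457894e-04, -4.91166973e+01, -4.03336063e-01, -3.12497413e+01,
       -6.37573865e-02,  4.05634381e-02,  1.19494657e-04]), 'position': array([0.27251538, 0.58974787, 0.22185855]), 'tool_rot': array([-6.74459238e-01, -3.06815688e+00,  1.87309846e-03]), 'ft_force': array([-0.66144213, -0.15352145, -0.41468382]), 'torque': array([ 0.01253088, -0.00390807,  0.06039151]), 'grip_width': 1.0006419898439844}
[[-0.908  0.419 -0.   ]
 [ 0.419  0.908 -0.001]
 [-0.    -0.001 -1.   ]] [0.08190814 0.99663988 0.        ]
[0.46223857 0.01431548 0.103     ] [-0.4136 -0.4427  0.1194]
```

Emit:
{"method": "carry_out", "body": {"commands": [{"tx": -0.041,"ty": -0.044,"tz": 0,"rx": 0,"ry": 0,"rz": -0.035,"jaw": 1},{"tx": -0.083,"ty": -0.088,"tz": 0,"rx": 0,"ry": 0,"rz": -0.07,"jaw": 1},{"tx": -0.124,"ty": -0.132,"tz": 0,"rx": 0,"ry": 0,"rz": -0.105,"jaw": 1},{"tx": -0.165,"ty": -0.177,"tz": 0,"rx": 0,"ry": 0,"rz": -0.14,"jaw": 1},{"tx": -0.207,"ty": -0.221,"tz": 0,"rx": 0,"ry": 0,"rz": -0.175,"jaw": 1},{"tx": -0.248,"ty": -0.265,"tz": 0,"rx": 0,"ry": 0,"rz": -0.21,"jaw": 1},{"tx": -0.289,"ty": -0.31,"tz": 0,"rx": 0,"ry": 0,"rz": -0.245,"jaw": 1},{"tx": -0.331,"ty": -0.354,"tz": 0,"rx": 0,"ry": 0,"rz": -0.28,"jaw": 1},{"tx": -0.372,"ty": -0.398,"tz": 0,"rx": 0,"ry": 0,"rz": -0.315,"jaw": 1},{"tx": -0.4135,"ty": -0.4426,"tz": 0,"rx": 0,"ry": 0,"rz": -0.3507,"jaw": 1},{"tx": -0.4135,"ty": -0.4426,"tz": 0,"rx": 0,"ry": 0,"rz": -0.3507,"jaw": 1},{"tx": -0.4135,"ty": -0.4426,"tz": 0,"rx": 0,"ry": 0,"rz": -0.3507,"jaw": 1}], "grip_force": 20}}

```text
time: 1.7
position: [0.4621, 0.0154, 0.2224]
tool_rot: [-0.129, -3.139, -0.001]
ft_force: [-0.3, 1.1, 0.3]
grip_width: 1.0
```

```bash
python3 - <<'E'
from h import *
import cv2
a=get_image("top")[155:285,230:420,::-1]; cv2.imwrite("pics/top2.png",cv2.resize(a,None,fx=4,fy=4,interpolation=cv2.INTER_CUBIC))
a=get_image("scene")[80:240,200:400,::-1]; cv2.imwrite("pics/sc2.png",cv2.resize(a,None,fx=4,fy=3.75,interpolation=cv2.INTER_CUBIC))
s=ctrl.get_state(); print(s["joint_positions"],s["position"]); M=Ro.from_rotvec(s["tool_rot"]).as_matrix(); print(M.round(3), by)
p=cpt(0)-[0,0,.009]; print(p,rel(p))
E
```

```text
[-0.57269255 -0.10508523  0.45160473  1.90805993  0.04679935  1.32875042
  1.35666452] [0.46201716 0.01639583 0.2223898 ]
[[-0.997  0.08  -0.   ]
 [ 0.08   0.997  0.   ]
 [ 0.     0.    -1.   ]] [0.08190814 0.99663988 0.        ]
[0.46223857 0.01431548 0.103     ] [-0.0004 -0.0021  0.1194]
```

View pics/sc2.png

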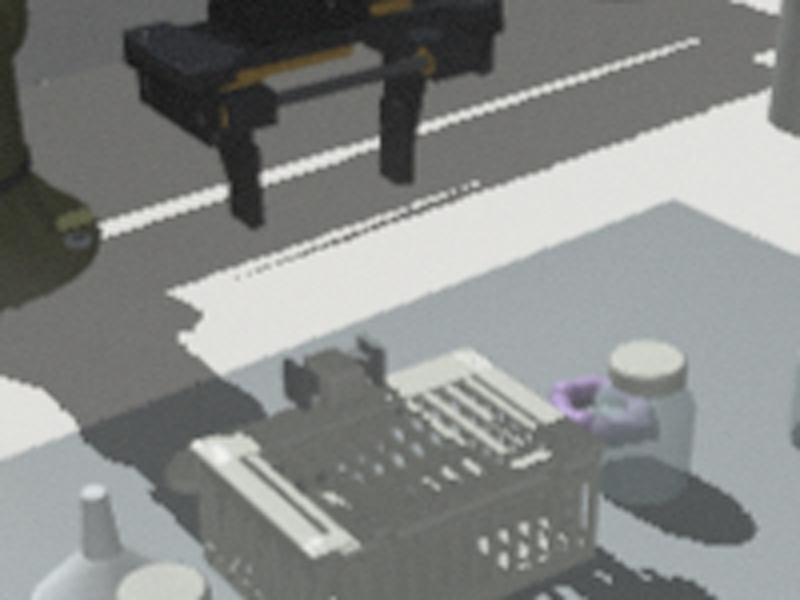

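View pics/top2.png

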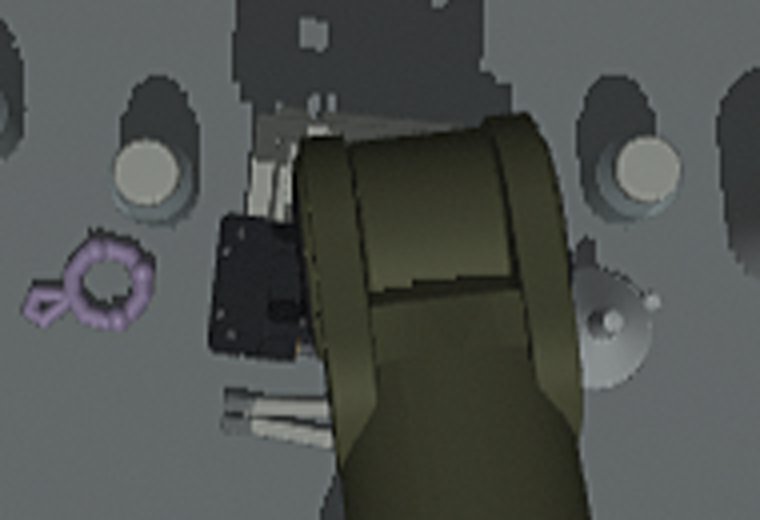

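Picture: the open gripper hangs centred above the catch (tabs at about (298,375) and (372,355) in the zoom). I'll descend, then squeeze.

Emit:
{"method": "carry_out", "body": {"commands": [{"tx": 0,"ty": -0.001,"tz": 0.03,"rx": 0,"ry": 0,"rz": 0,"jaw": 1},{"tx": 0,"ty": -0.001,"tz": 0.06,"rx": 0,"ry": 0,"rz": 0,"jaw": 1},{"tx": 0,"ty": -0.001,"tz": 0.09,"rx": 0,"ry": 0,"rz": 0,"jaw": 1},{"tx": 0,"ty": -0.001,"tz": 0.11,"rx": 0,"ry": 0,"rz": 0,"jaw": 1},{"tx": 0,"ty": -0.001,"tz": 0.12,"rx": 0,"ry": 0,"rz": 0,"jaw": 1},{"tx": 0,"ty": -0.001,"tz": 0.12,"rx": 0,"ry": 0,"rz": 0,"jaw": 1},{"tx": 0,"ty": -0.001,"tz": 0.12,"rx": 0,"ry": 0,"rz": 0,"jaw": 1}], "grip_force": 20}}

```text
time: 2.68
position: [0.463, 0.0143, 0.1034]
tool_rot: [0.128, 3.137, 0.001]
ft_force: [-0.3, -0.4, 0.0]
grip_width: 0.999
```

```bash
python3 - <<'E'
from h import *
import cv2
a=get_image("scene")[130:230,240:360,::-1]; cv2.imwrite("pics/sc3.png",cv2.resize(a,None,fx=6,fy=6,interpolation=cv2.INTER_CUBIC))
s=ctrl.get_state(); print(s["position"],s["ft_force"])
p=cpt(0)-[0,0,.009]; print(p,rel(p))
E
```

```text
[0.4630911  0.01419133 0.10350272] [ 0.05274178 -0.72943724  0.28187846]
[0.46223857 0.01431548 0.103     ] [0.0009 0.0001 0.0005]
```

View pics/sc3.png

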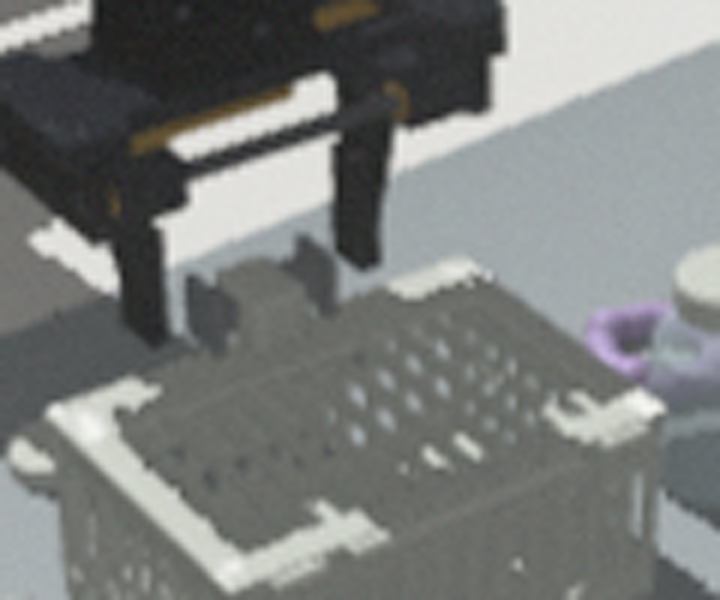

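The fingers flank the tabs, at (145,330) and (358,255) in the zoom. Closing.

Emit:
{"method": "carry_out", "body": {"commands": [{"tx": 0,"ty": 0,"tz": 0,"rx": 0,"ry": 0,"rz": 0,"jaw": 0.38},{"tx": 0,"ty": 0,"tz": 0,"rx": 0,"ry": 0,"rz": 0,"jaw": 0.38},{"tx": 0,"ty": 0,"tz": 0,"rx": 0,"ry": 0,"rz": 0,"jaw": 0.38},{"tx": 0,"ty": 0,"tz": 0,"rx": 0,"ry": 0,"rz": 0,"jaw": 0.38},{"tx": 0,"ty": 0,"tz": 0,"rx": 0,"ry": 0,"rz": 0,"jaw": 0.38},{"tx": 0,"ty": 0,"tz": 0,"rx": 0,"ry": 0,"rz": 0,"jaw": 0.38},{"tx": 0,"ty": 0,"tz": 0,"rx": 0,"ry": 0,"rz": 0,"jaw": 0.38},{"tx": 0,"ty": 0,"tz": 0,"rx": 0,"ry": 0,"rz": 0,"jaw": 0.38},{"tx": 0,"ty": 0,"tz": 0,"rx": 0,"ry": 0,"rz": 0,"jaw": 0.38},{"tx": 0,"ty": 0,"tz": 0,"rx": 0,"ry": 0,"rz": 0,"jaw": 0.38}], "grip_force": 20}}

```text
time: 3.98
position: [0.4621, 0.0139, 0.1025]
tool_rot: [-0.129, -3.139, -0.0]
ft_force: [-0.9, -0.1, 2.0]
grip_width: 0.387
```

```bash
python3 - <<'E'
from h import *
import cv2
a=get_image("scene")[130:230,240:360,::-1]; cv2.imwrite("pics/sc4.png",cv2.resize(a,None,fx=6,fy=6,interpolation=cv2.INTER_CUBIC))
s=ctrl.get_state(); print(s["position"],s["ft_force"],s["grip_width"])
p0=cpt(0)
M=Ro.from_rotvec(s["tool_rot"]).as_matrix()
for th in np.arange(.1,1.96,.1): print(th.round(2),(M.T@(cpt(th)-p0)).round(4))
E
```

```text
[0.4620929  0.01395463 0.10251111] [-1.77636391  1.15734823  1.8386327 ] 0.3854986707460219
0.1 [-0.0032  0.     -0.0139]
0.2 [-0.0078  0.     -0.0274]
0.3 [-0.0136  0.     -0.0404]
0.4 [-0.0208  0.     -0.0527]
0.5 [-0.0292  0.     -0.0643]
0.6 [-0.0386  0.     -0.075 ]
0.7 [-0.0491  0.     -0.0847]
0.8 [-0.0605  0.     -0.0932]
0.9 [-0.0727  0.     -0.1006]
1.0 [-0.0856  0.     -0.1068]
1.1 [-0.099   0.     -0.1116]
1.2 [-0.1128  0.     -0.1151]
1.3 [-0.127   0.     -0.1171]
1.4 [-0.1412  0.     -0.1178]
1.5 [-0.1554  0.     -0.117 ]
1.6 [-0.1695  0.     -0.1148]
1.7 [-0.1833  0.     -0.1112]
1.8 [-0.1967  0.     -0.1062]
1.9 [-0.2095  0.     -0.1   ]
```

View pics/sc4.png

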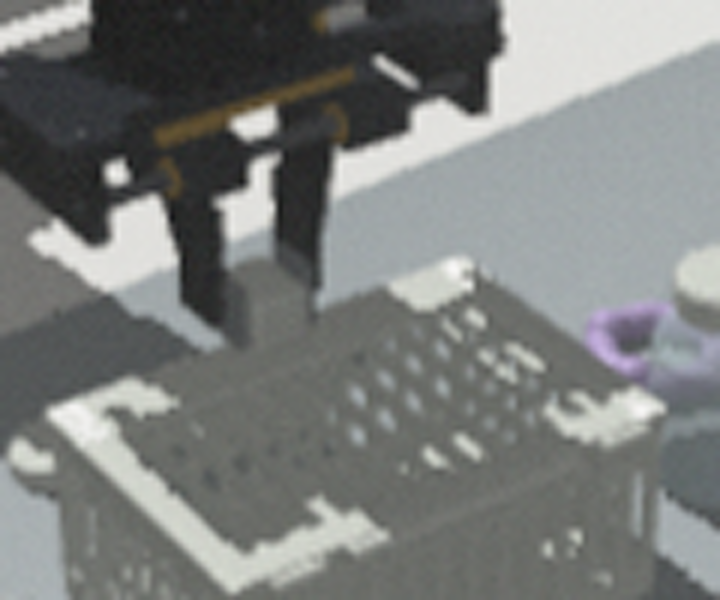

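Both tabs look pressed against the block, and the opening of 0.386 is about 34 mm, which is fully in. Now I'll tighten and lift the first bit along the arc.

Emit:
{"method": "carry_out", "body": {"commands": [{"tx": 0,"ty": 0,"tz": 0,"rx": 0,"ry": 0,"rz": 0,"jaw": 0.3},{"tx": 0,"ty": 0,"tz": 0,"rx": 0,"ry": 0,"rz": 0,"jaw": 0.3},{"tx": -0.0015,"ty": 0,"tz": -0.007,"rx": 0,"ry": 0,"rz": 0,"jaw": 0.3},{"tx": -0.003,"ty": 0,"tz": -0.014,"rx": 0,"ry": 0,"rz": 0,"jaw": 0.3},{"tx": -0.0055,"ty": 0,"tz": -0.0207,"rx": 0,"ry": 0,"rz": 0,"jaw": 0.3},{"tx": -0.0078,"ty": 0,"tz": -0.0274,"rx": 0,"ry": 0,"rz": 0,"jaw": 0.3},{"tx": -0.0106,"ty": 0,"tz": -0.034,"rx": 0,"ry": 0,"rz": 0,"jaw": 0.3},{"tx": -0.0136,"ty": 0,"tz": -0.0404,"rx": 0,"ry": 0,"rz": 0,"jaw": 0.3},{"tx": -0.0136,"ty": 0,"tz": -0.0404,"rx": 0,"ry": 0,"rz": 0,"jaw": 0.3}], "grip_force": 25}}

```text
time: 5.15
position: [0.4759, 0.0128, 0.1439]
tool_rot: [-0.129, -3.139, -0.001]
ft_force: [-5.8, 1.9, 2.5]
grip_width: 0.359
```

```bash
python3 - <<'E'
from h import *
import cv2
a=get_image("scene")[120:230,230:360,::-1]; cv2.imwrite("pics/sc5.png",cv2.resize(a,None,fx=5,fy=5,interpolation=cv2.INTER_CUBIC))
s=ctrl.get_state(); print(s["position"],s["ft_force"],s["grip_width"],cpt(.3)-[0,0,.009])
E
```

```text
[0.47591198 0.01276982 0.14385427] [-6.01343167  1.13785089  2.77456334] 0.36375227707857183 [0.47585589 0.01319635 0.143404  ]
```

View pics/sc5.png

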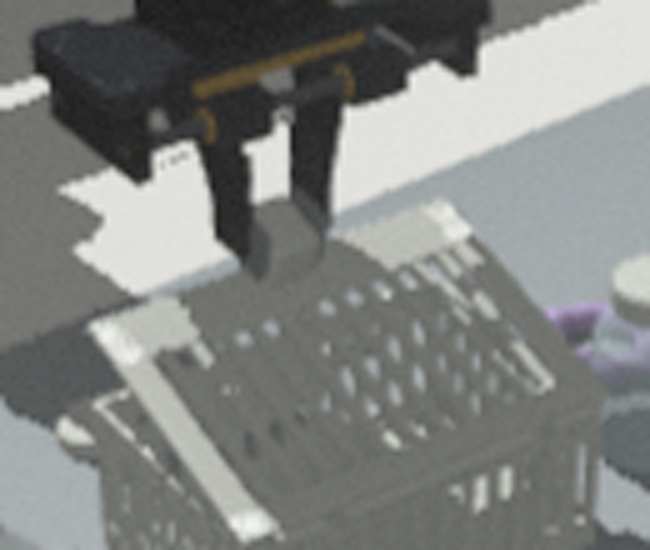

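The lid is up about 0.3 rad and held in the grip. Continuing along the arc.

Emit:
{"method": "carry_out", "body": {"commands": [{"tx": -0.0035,"ty": 0,"tz": -0.0063,"rx": 0,"ry": 0,"rz": 0,"jaw": 0.3},{"tx": -0.0072,"ty": 0,"tz": -0.0123,"rx": 0,"ry": 0,"rz": 0,"jaw": 0.3},{"tx": -0.0113,"ty": 0,"tz": -0.0182,"rx": 0,"ry": 0,"rz": 0,"jaw": 0.3},{"tx": -0.0156,"ty": 0,"tz": -0.0239,"rx": 0,"ry": 0,"rz": 0,"jaw": 0.3},{"tx": -0.0202,"ty": 0,"tz": -0.0294,"rx": 0,"ry": 0,"rz": 0,"jaw": 0.3},{"tx": -0.025,"ty": 0,"tz": -0.0346,"rx": 0,"ry": 0,"rz": 0,"jaw": 0.3},{"tx": -0.0302,"ty": 0,"tz": -0.0396,"rx": 0,"ry": 0,"rz": 0,"jaw": 0.3},{"tx": -0.0355,"ty": 0,"tz": -0.0443,"rx": 0,"ry": 0,"rz": 0,"jaw": 0.3},{"tx": -0.0411,"ty": 0,"tz": -0.0487,"rx": 0,"ry": 0,"rz": 0,"jaw": 0.3},{"tx": -0.0469,"ty": 0,"tz": -0.0528,"rx": 0,"ry": 0,"rz": 0,"jaw": 0.3},{"tx": -0.0469,"ty": 0,"tz": -0.0528,"rx": 0,"ry": 0,"rz": 0,"jaw": 0.3}]}}

```text
time: 6.58
position: [0.524, 0.0088, 0.197]
tool_rot: [0.129, 3.136, 0.0]
ft_force: [-3.2, 0.1, 5.6]
grip_width: 0.362
```

```bash
python3 - <<'E'
from h import *
import cv2
a=get_image("scene")[90:230,220:380,::-1]; cv2.imwrite("pics/sc6.png",cv2.resize(a,None,fx=4,fy=4,interpolation=cv2.INTER_CUBIC))
s=ctrl.get_state(); print(s["position"],s["ft_force"],s["grip_width"],cpt(.8)-[0,0,.009])
E
```

```text
[0.52391016 0.00876675 0.19692491] [-2.5898396   0.50273056  4.37944658] 0.36221225814894015 [0.52258173 0.00935622 0.1962062 ]
```

View pics/sc6.png

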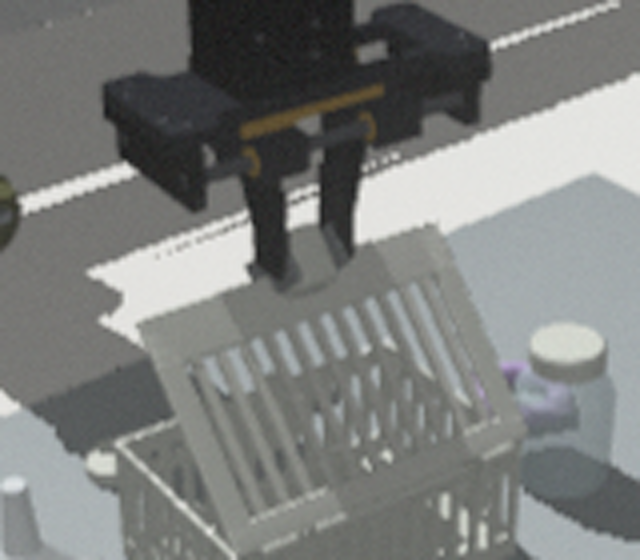

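At about 0.8 rad it still holds and the forces are small. Onward to about 1.4 rad.

Emit:
{"method": "carry_out", "body": {"commands": [{"tx": -0.006,"ty": 0,"tz": -0.0039,"rx": 0,"ry": 0,"rz": 0,"jaw": 0.3},{"tx": -0.0122,"ty": 0,"tz": -0.0074,"rx": 0,"ry": 0,"rz": 0,"jaw": 0.3},{"tx": -0.0186,"ty": 0,"tz": -0.0107,"rx": 0,"ry": 0,"rz": 0,"jaw": 0.3},{"tx": -0.0251,"ty": 0,"tz": -0.0136,"rx": 0,"ry": 0,"rz": 0,"jaw": 0.3},{"tx": -0.0317,"ty": 0,"tz": -0.0162,"rx": 0,"ry": 0,"rz": 0,"jaw": 0.3},{"tx": -0.0385,"ty": 0,"tz": -0.0184,"rx": 0,"ry": 0,"rz": 0,"jaw": 0.3},{"tx": -0.0453,"ty": 0,"tz": -0.0203,"rx": 0,"ry": 0,"rz": 0,"jaw": 0.3},{"tx": -0.0523,"ty": 0,"tz": -0.0219,"rx": 0,"ry": 0,"rz": 0,"jaw": 0.3},{"tx": -0.0594,"ty": 0,"tz": -0.0231,"rx": 0,"ry": 0,"rz": 0,"jaw": 0.3},{"tx": -0.0665,"ty": 0,"tz": -0.0239,"rx": 0,"ry": 0,"rz": 0,"jaw": 0.3},{"tx": -0.0736,"ty": 0,"tz": -0.0244,"rx": 0,"ry": 0,"rz": 0,"jaw": 0.3},{"tx": -0.0807,"ty": 0,"tz": -0.0246,"rx": 0,"ry": 0,"rz": 0,"jaw": 0.3}]}}

```text
time: 8.12
position: [0.6038, 0.0021, 0.2206]
tool_rot: [0.129, 3.138, -0.0]
ft_force: [-3.3, 0.3, 4.5]
grip_width: 0.363
```

```bash
python3 - <<'E'
from h import *
import cv2
a=get_image("scene")[60:240,200:400,::-1]; cv2.imwrite("pics/sc7.png",cv2.resize(a,None,fx=3.3,fy=3.3,interpolation=cv2.INTER_CUBIC))
s=ctrl.get_state(); print(s["position"],s["ft_force"],s["grip_width"],cpt(1.4)-[0,0,.009])
E
```

```text
[0.60465257 0.00203609 0.22056805] [-2.00312012 -0.15937362  3.78342802] 0.36227476395252234 [0.60301979 0.00274547 0.22070487]
```

View pics/sc7.png

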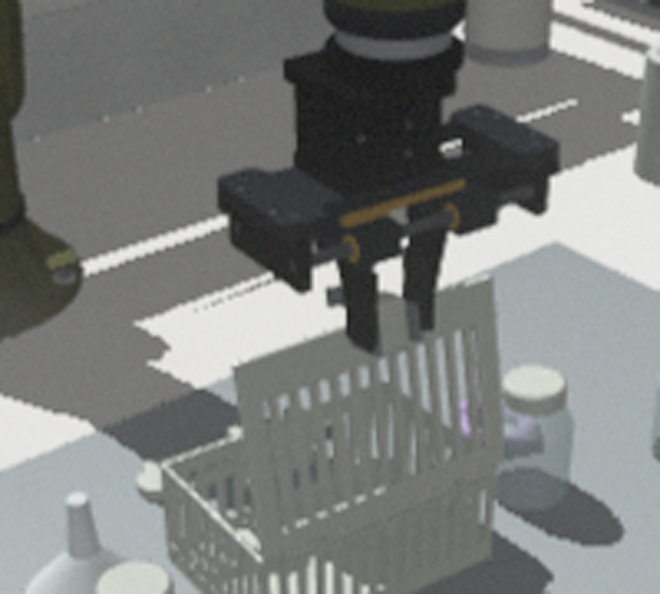

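Nearly upright and still held. The last stretch goes to about 1.87 rad.

Emit:
{"method": "carry_out", "body": {"commands": [{"tx": -0.0071,"ty": 0,"tz": 0.0002,"rx": 0,"ry": 0,"rz": 0,"jaw": 0.3},{"tx": -0.0142,"ty": 0,"tz": 0.0008,"rx": 0,"ry": 0,"rz": 0,"jaw": 0.3},{"tx": -0.0213,"ty": 0,"tz": 0.0017,"rx": 0,"ry": 0,"rz": 0,"jaw": 0.3},{"tx": -0.0283,"ty": 0,"tz": 0.003,"rx": 0,"ry": 0,"rz": 0,"jaw": 0.3},{"tx": -0.0352,"ty": 0,"tz": 0.0046,"rx": 0,"ry": 0,"rz": 0,"jaw": 0.3},{"tx": -0.0421,"ty": 0,"tz": 0.0066,"rx": 0,"ry": 0,"rz": 0,"jaw": 0.3},{"tx": -0.0488,"ty": 0,"tz": 0.009,"rx": 0,"ry": 0,"rz": 0,"jaw": 0.3},{"tx": -0.0555,"ty": 0,"tz": 0.0116,"rx": 0,"ry": 0,"rz": 0,"jaw": 0.3},{"tx": -0.062,"ty": 0,"tz": 0.0146,"rx": 0,"ry": 0,"rz": 0,"jaw": 0.3},{"tx": -0.0645,"ty": 0,"tz": 0.0158,"rx": 0,"ry": 0,"rz": 0,"jaw": 0.3},{"tx": -0.0645,"ty": 0,"tz": 0.0158,"rx": 0,"ry": 0,"rz": 0,"jaw": 0.3}]}}

```text
time: 9.55
position: [0.669, -0.0033, 0.2047]
tool_rot: [0.129, 3.136, -0.001]
ft_force: [1.7, 0.1, 3.2]
grip_width: 0.359
```

```bash
python3 - <<'E'
from h import *
import cv2
a=get_image("scene")[60:240,200:400,::-1]; cv2.imwrite("pics/sc8.png",cv2.resize(a,None,fx=3.3,fy=3.3,interpolation=cv2.INTER_CUBIC))
s=ctrl.get_state(); print(s["position"],s["ft_force"],s["grip_width"],cpt(1.87)-[0,0,.009])
E
```

```text
[ 0.6689023  -0.00332412  0.20475597] [1.56183669 0.28534527 4.06843606] 0.36597033412600627 [ 0.66735002 -0.00254146  0.20488881]
```

View pics/sc8.png

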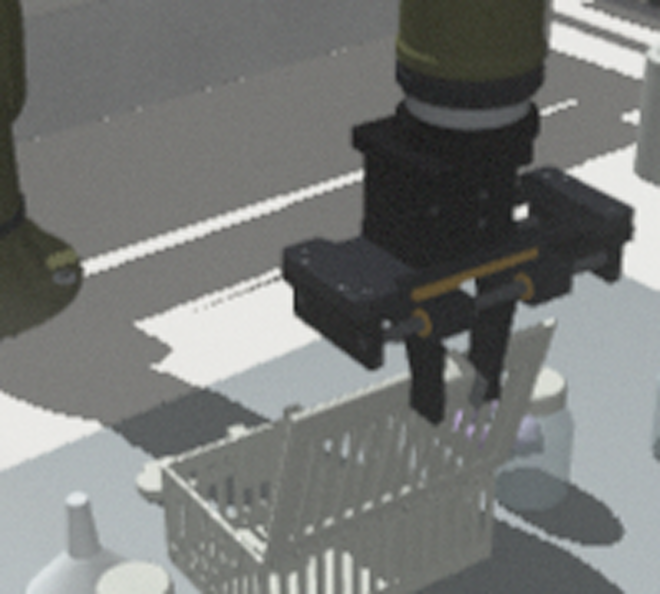

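The lid leans well back past upright. I'll open the jaws and rise straight up.

Emit:
{"method": "carry_out", "body": {"commands": [{"tx": 0,"ty": 0,"tz": 0,"rx": 0,"ry": 0,"rz": 0,"jaw": 1},{"tx": 0,"ty": 0,"tz": 0,"rx": 0,"ry": 0,"rz": 0,"jaw": 1},{"tx": 0,"ty": 0,"tz": 0,"rx": 0,"ry": 0,"rz": 0,"jaw": 1},{"tx": 0,"ty": 0,"tz": 0,"rx": 0,"ry": 0,"rz": 0,"jaw": 1},{"tx": 0,"ty": 0,"tz": 0,"rx": 0,"ry": 0,"rz": 0,"jaw": 1},{"tx": 0,"ty": 0,"tz": 0,"rx": 0,"ry": 0,"rz": 0,"jaw": 1},{"tx": 0,"ty": 0,"tz": -0.02,"rx": 0,"ry": 0,"rz": 0,"jaw": 1},{"tx": 0,"ty": 0,"tz": -0.05,"rx": 0,"ry": 0,"rz": 0,"jaw": 1},{"tx": 0,"ty": 0,"tz": -0.09,"rx": 0,"ry": 0,"rz": 0,"jaw": 1},{"tx": 0,"ty": 0,"tz": -0.13,"rx": 0,"ry": 0,"rz": 0,"jaw": 1},{"tx": 0,"ty": 0,"tz": -0.15,"rx": 0,"ry": 0,"rz": 0,"jaw": 1},{"tx": 0,"ty": 0,"tz": -0.15,"rx": 0,"ry": 0,"rz": 0,"jaw": 1}]}}

```text
time: 11.1
position: [0.6681, -0.0034, 0.3579]
tool_rot: [0.129, 3.134, 0.001]
ft_force: [-0.3, -0.1, -0.8]
grip_width: 1.0
```

```bash
python3 - <<'E'
from h import *
import cv2
im=get_image("scene"); cv2.imwrite("pics/sc9f.png",im[:,:,::-1]); tp=get_image("top"); cv2.imwrite("pics/top9f.png",tp[:,:,::-1])
cv2.imwrite("pics/sc9.png",cv2.resize(im[110:270,210:390,::-1],None,fx=3.6,fy=3.6,interpolation=cv2.INTER_CUBIC))
cv2.imwrite("pics/top9.png",cv2.resize(tp[130:290,200:460,::-1],None,fx=3,fy=3,interpolation=cv2.INTER_CUBIC))
s=ctrl.get_state(); print(s["position"],s["ft_force"],s["grip_width"])
# predicted lid front corners (underside h=-.001, top h=.004) for several angles
for th in(1.5,1.72,1.8,1.87,1.92):
    print(th,[(proj("scene",cpt(th,.1365,.004)+sg*.097*by)-[210,110])*3.6 for sg in(1,-1)])
E
```

```text
[ 0.66711438 -0.00303914  0.35445968] [ 0.24870492  0.34712276 -0.75430276] 1.0004727767469441
1.5 [array([514.08, 124.2 ]), array([230.04, 224.64])]
1.72 [array([547.56, 147.96]), array([260.64, 253.08])]
1.8 [array([559.44, 159.12]), array([271.8, 266.4])]
1.87 [array([569.52, 169.92]), array([281.88, 278.64])]
1.92 [array([576.72, 178.2 ]), array([288.72, 288.36])]
```

View pics/sc9.png

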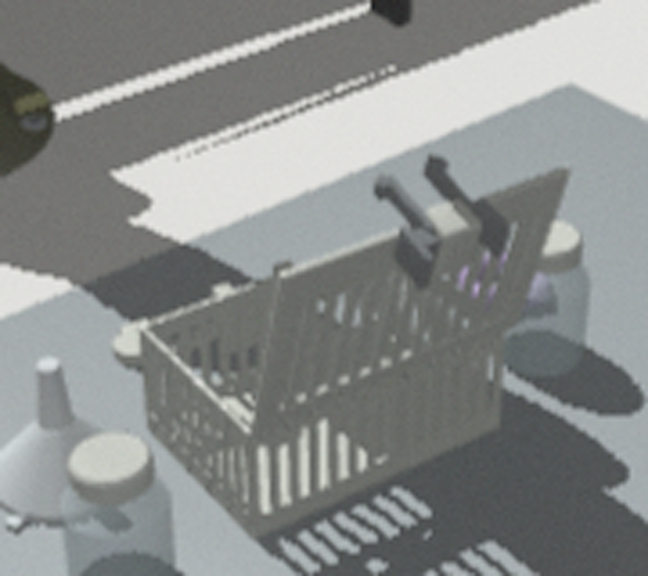

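View pics/top9.png

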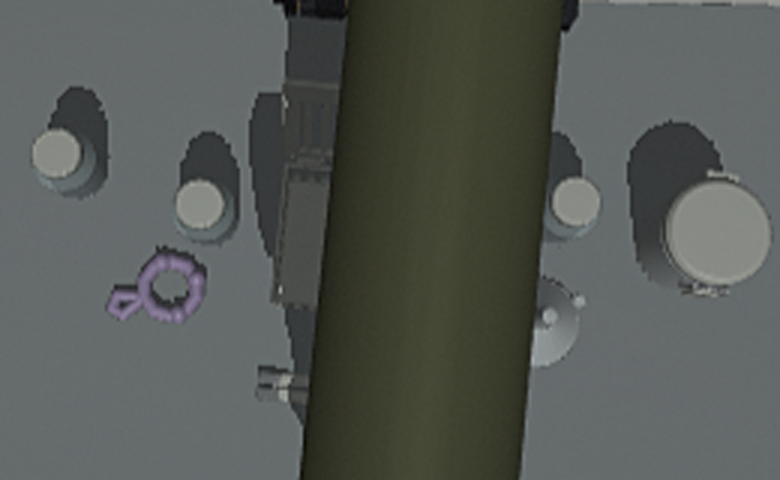

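The lid's far top corner is at (569,169) in the zoom, matching the prediction for 1.87 rad. The near one is at about (281,268), which gives 1.8–1.87. The tabs, at (415,255) and (495,225), are sprung out and the gripper is clear. All bystanders look unmoved. Handing in.

```bash
python3 - <<'E'
from bench import ctrl
print(ctrl.close_job())
E
```

```text
the job is handed in; nothing more can be done
None
```

The basket is open: the lid stands swung back at about 1.85 rad and the catch is let go. I handed the job in after about 11 s; it reports no verdict.

I squeezed both tabs of the catch with the gripper pointing down. I then swung the lid back along its arc, letting the tabs pivot between the pads, and opened the jaws and rose straight up.

**Last checks**
- **Lid:** one front corner matched 1.87 rad and the other 1.8 to 1.87, above the 1.72 needed. It was left just short of the 1.92 stop on purpose and is held by hinge friction. I judged it at rest from a single picture, not by measuring its speed.
- **Tabs:** both look sprung back out, judged by eye. While squeezed, the jaws read 31–34 mm against the 36 mm stated for both tabs fully in. I took that as an offset in the jaw reading, since the lid lifted freely.
- **Robot:** the gripper is about 150 mm above where it let go, and the force reading is near zero. The highest force I read was about 7 N.
- **Bystanders:** the bottles, jar, teether, funnel and tongs look in place. The arm hid part of the funnel and most of the tongs in the last top view.

The first move call was refused because I left out the zero fields. It moved nothing, and I sent it again complete.

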